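Take the oiled pail off its peg with the pot lifter

ROBOT

A 6-joint arm with a two-finger parallel gripper is mounted at the origin on the work surface. World frame = base frame: x ahead of the robot, y to its left, z up, the work surface at z = 0. Lengths are in m, angles in rad, forces in N, time in s.
With the tool pointing down it reaches from about 0.35 to 0.775 m from the base axis. Payload 5.5 kg.
Tool frame: the origin (TCP) lies between the finger pads; the fingertips stand 19 mm ahead of it and the grasp point (between the pads) is the TCP; z points along the fingers, y is the line along which they close (so a half turn about z gives the same grasp; the last joint's range is limited). The gripper opens to 85 mm and grips with 20 to 120 N. Pads are 22 mm wide; open, the fingers measure 114 mm over their backs; the gripper's body (76 mm by 85 mm) begins 54 mm behind the grasp point. The pads swing forward as they close: fully open they stand 13 mm farther back than shut.
Start: joints at [0.966, 0.313, 0.046, 1.304, 0, 1.431], TCP at [0.258, 0.514, 0.25] pointing down, gripper open.
Joint ranges: [-2.76, 2.76], [-0.86, 1.69], [-1.03, 1.26], [-2.2, 2.34], [-1.47, 1.5], [-3.14, 3.14]. Speed limits (rad/s): [2.57, 2.57, 3.14, 3.14, 3.14, 3.14].

INTERFACE

Orientations are given as a unit quaternion [w, x, y, z].
In Python, from workcell import env gives the robot as it stands.
- The arm moves only by the shell command python3 -m pendant 'ROWS' [FORCE]. ROWS is JSON, a list of rows, each an object with "travel": the shift along the tool's x, y, z scaled (see below), a list of three; "rot": the turn, a rotation vector about the tool's x, y, z scaled (see below), a list of three; "fingers": the opening, from -1 (shut) to 1 (fully open). In form: [{"travel": [dx, dy, dz], "rot": [wx, wy, wz], "fingers": fingers}, ...]. A call has 1 to 10 rows; each row is the pose to reach, as a shift and turn from the pose commanded when the call began, along the tool's axes at that moment; what a row does not reach only later rows make up. The controller multiplies each number of a shift by 0.12 m and each number of a turn by 60 degrees. A row lasts 1/10 s, in which the tool goes at most 50 mm and 8.59 degrees, less where a joint would pass 70% of its speed; a pose out of reach is approached as far as the arm can. A call with a number of a shift or a turn outside -1 to 1 is refused whole. A call with a gripper value outside its range is refused whole. The fingers move at their own pace and stop on an object; FORCE is the grip in N (left out, the last holds). Time passes only in rows, so rows that repeat a pose let the fingers close. It gives the time, the measured TCP pose, the force, the opening and the grip force at its end, in the units of the state.
- env.get_state(): the state, without advancing time (a new reading comes with each control period).
- env.read_camera(name): name is "scene" or "top" or "wrist"; returns (picture, depth): 480x640x3 uint8, blue, green, red; 480x640 float32, m along the optical axis (not along the pixel's ray), 0 where there is no reading.
- env.camera_model(name): a dict with "fovy" (degrees; the focal length in pixels is half the picture's height over the tangent of half this angle, whatever the lens; pixels are square), "cx", "cy" (the principal point, pixels), "rvec" (rotation vector, rad) and "tvec" (3), from world to camera coordinates, as OpenCV has them; the wrist camera has in their place "T_tool_cam" (4x4, takes a point from camera to tool coordinates, whose origin is the TCP and whose axes are the flange's). Camera axes: x right, y down, z forward; pixel columns grow to the right and rows downward; lengths in m; the calibration is good to about 2 mm. A picture is of the moment at which its call begins: read the wrist's pose just before it. camera_model takes no time and is no camera call.
- env.hand_in(): hands the job in; it is judged then, once.
Trained networks look in the newest picture that a camera, given by its name, has taken for a name from the list of things; names that differ only in an ending like _2 or _b are one class to them, and where a whole thing is asked for, a point or a joint stands for the part that bears it (a point fixed in the world has none). Each returns a list of dicts, best first, with "conf" (0 to 1); they miss things now and then, are a little off and sometimes report something else, mostly with a low value. They report only what shows in the picture. A call takes as long as a camera call. They do not tell look-alikes from the thing itself.
- env.outline_of(camera, target): "mask" (480x640 bool, what is visible of it) and "xy" ([column, row] in pixels, amid what is visible of it).
The state is a dict: "clock": time; "joint_pos": joint angles; "qvel": joint speeds; "tau": joint torques, N m; "tcp_pos": TCP position; "orientation": TCP orientation; "wrist_force": force on the tool from outside, world axes, zero at the start; "ft_torque": the same for the moment, N m; "finger_gap": finger opening in m; "grip_force": force on a finger pad.
Only numpy, scipy, OpenCV 4.12 (cv2) and the standard library are available. Lean on these libraries where they do the work, as an engineer would, in place of code of your own. Each camera call takes 0.05 s, during which the arm holds its last target. There are 200 camera calls.

TASK

The little wooden pail hanging on the middle peg of the drying stand is freshly oiled, so never touch it with the gripper or arm. Pick up the two-pronged pot lifter, hook both prongs under the pail's wire bail, gently lift it up and off the peg without forcing it against the stand, and set it down softly, upright and wholly on the round log slice. Then free the lifter, stand it upright on the table clear of the pail, let go of it, and leave the other things where they are.

Things in the scene. Friction and masses are not known exactly. Their poses are not given: they have to be found in the camera images.
- lifter: Two-pronged pot lifter, loose, about 0.25 kg, standing by itself. Origin: on its underside, under the handle axis; x along the prongs, y across, z up the handle. Square wooden handle 24 x 24 mm, 37 to 125 mm above the underside, on a 14 mm square steel stem. Flat heel plate 8 mm thick, x -24 to +10 mm, y -30 to +30 mm.
- lifter_grip (a point): Middle of the lifter's upright handle, 90 mm above its underside: a good place to grip (24 mm wide both ways).
- lifter_prongs (a point): Between the lifter's prongs, 40 mm ahead (x) of its origin, 8 mm up, level with the prong tops: a bail lies well across here. The two round prongs, 8 mm thick, lie at y = -23 and +23 mm (38 mm gap between them) and run to x = +58 mm; their tips turn up, to 17 mm high, at x = +66 mm.
- pail: Small open round wooden pail with two dark hoops, loose, about 0.2 kg, hung on the stand's middle peg, squarely to the stand. Origin: centre of its underside; z up. 72 mm across at the foot, 84 mm at the rim, 65 mm high, with a rigid upright bail of 6 mm steel wire that does not fold.
- pail_bail (a point): Middle of the bail's straight level top bar (centre of the wire), 120 mm above the pail's underside; the bar runs along the pail's y axis to uprights at y = -41 and +41 mm. 52 mm free between rim and bar. Hanging, it lies across the peg, 49 mm out from the stand's upright.
- stand: Fixed wooden drying stand. Origin: on the table under the front face of upright and crossbar; x points away from the pegs, y along the crossbar (260 mm long, 155 to 185 mm high, 24 mm thick). Upright 26 mm wide, 205 mm high; base 110 x 170 x 20 mm from x = -20 to +90 mm. Pegs at y = 0 and +/-108 mm point to -x; the outer two hold fixed wooden spoons up to 48 mm wide.
- peg (a point): Tip of the stand's middle peg, at the level of its top face, 170 mm above the table. Pegs are level, 14 mm wide, 10 mm thick, 68 mm long; on the last 8 mm a lip rises 10 mm, so the bail must be raised more than 10 mm before it comes off towards the stand's -x.
- slice: Round slice of a log with dark bark, fixed, 140 mm across, 20 mm thick, level top. Origin: centre of its underside. It stands to the left and the lifter to the right of the stand, or the other way round.
- knife: Carving knife lying on the table, bystander, about 170 mm long, 18 mm high, origin under the joint of handle and blade.
- blank: Roughed-out wooden spoon blank lying on the table, bystander, about 175 mm long, 16 mm high, origin near its neck.
- stone: Grey sharpening stone, bystander, 150 x 50 x 25 mm, origin under its centre.
- mug: Mug, bystander, 80 mm across, 95 mm high, origin under its centre.
There are look-alikes about, which are no part of the job. What is shaped like the lifter but pink or turquoise is not meant.

How it is judged:
By the outcome, as a careful person would: the job done as asked, in the order asked, and still so for the second after the job is handed in, with the robot touching nothing.
It also fails if it takes over 72 s, if anything falls off the work surface, if the arm or the gripper's body presses on something with over 40 N, if the wrist force passes 120 N, or if a joint passes its speed limit or range.

## Working session

There is one attempt and no reset: what is moved stays moved. The work goes in short steps, Python scripts to look and compute and a shell command to move; the robot and the scene stay as the last step left them, time stands still between calls to the robot, and variables do not carry over. Pictures are saved under pics/ and viewed, at most 10 in all, crops included, and the job is handed in when it is done.

```bash
ls; mkdir -p pics; python3 - <<'E'
from workcell import env
import cv2
for c in ("scene","top"):
    im,d=env.read_camera(c); cv2.imwrite(f"pics/{c}0.png",im); print(env.camera_model(c))
s=env.get_state(); print(s)
E
```

```text
pics
{'fovy': 54.23056541112943, 'cx': 318.81881906296655, 'cy': 244.54046896437688, 'rvec': array([ 2.03950003,  0.76892434, -0.43648312]), 'tvec': array([-0.3035909 , -0.04923026,  1.41974056])}
{'fovy': 46.220517653343556, 'cx': 326.17261218802395, 'cy': 244.85176348985564, 'rvec': array([ 2.15427669, -2.10366719,  0.1721145 ]), 'tvec': array([-0.00891379,  0.4362348 ,  1.56239239])}
{'clock': 0.1, 'joint_pos': array([ 9.66397529e-01,  3.13933408e-01,  4.51123809e-02,  1.30359147e+00,
       -1.71357831e-06,  1.43123095e+00]), 'qvel': array([-0.00070017, -0.0018082 ,  0.00429836,  0.00081702, -0.00109965,
       -0.00128688]), 'tau': array([ 2.91434189e-03, -4.81725025e+01,  2.99244618e+01,  1.27468945e-02,
       -6.03873900e-05,  1.64893942e-05]), 'tcp_pos': array([0.25751272, 0.51365298, 0.24950149]), 'orientation': array([-2.92911370e-04,  2.30329852e-01,  9.73112278e-01, -7.53132601e-04]), 'wrist_force': array([ 0.51356107, -0.14615571, -1.33859589]), 'ft_torque': array([0.0165644 , 0.03111191, 0.04559851]), 'grip_force': 0.0, 'finger_gap': 0.08521014889272115}
```

View pics/scene0.png

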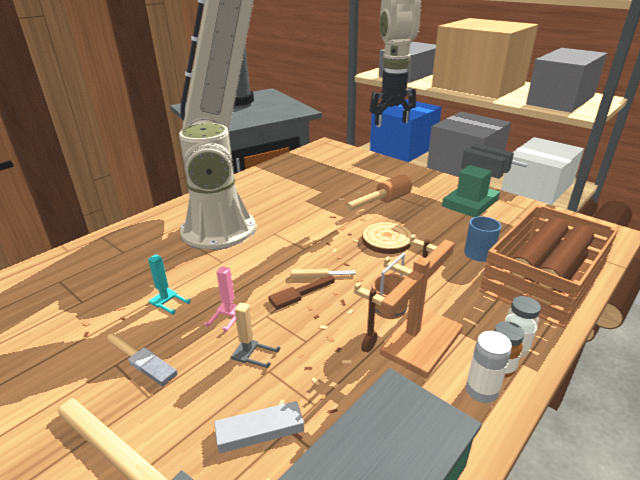

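View pics/top0.png

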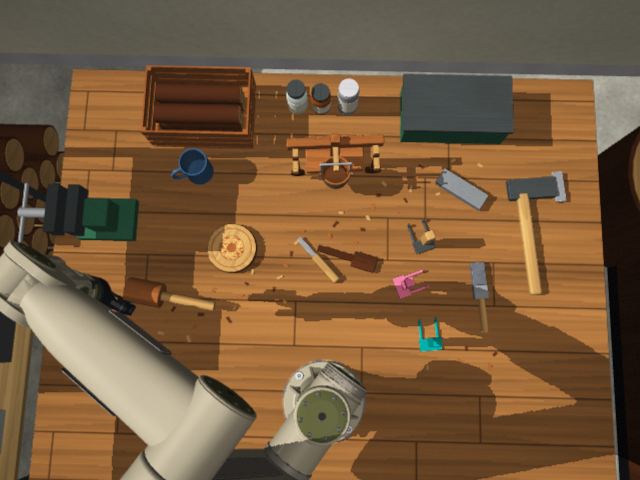

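The scene view shows the wooden-handled lifter at about (245,335), the turquoise and pink decoys at (160,285) and (226,295), and the pail on the middle peg at (395,285). The slice is at (387,237). In the top view the lifter is at (422,236), the slice at (233,248), the pail at (337,170), and the stand crossbar is at row 142. Next I'll measure with depth.

```bash
cat > h.py <<'E'
import numpy as np, cv2
from scipy.spatial.transform import Rotation as R
from workcell import env
def cloud(cam,d,st=None):
    m=env.camera_model(cam); f=240/np.tan(np.radians(m["fovy"]/2))
    v,u=np.mgrid[:480,:640]
    P=np.stack([(u-m["cx"])/f*d,(v-m["cy"])/f*d,d],-1)
    if cam=="wrist":
        T=m["T_tool_cam"]; P=P@T[:3,:3].T+T[:3,3]
        return P@rot(st).as_matrix().T+st["tcp_pos"]
    Rm=cv2.Rodrigues(m["rvec"])[0]
    return (P-m["tvec"])@Rm
def rot(st): 
    q=st["orientation"]; return R.from_quat([q[1],q[2],q[3],q[0]])
def proj(cam,X):
    m=env.camera_model(cam); f=240/np.tan(np.radians(m["fovy"]/2))
    K=np.array([[f,0,m["cx"]],[0,f,m["cy"]],[0,0,1]])
    return cv2.projectPoints(np.array(X,float).reshape(-1,3),m["rvec"],m["tvec"],K,None)[0].reshape(-1,2)
E
python3 - <<'E'
from h import *
np.set_printoptions(precision=4,suppress=True)
C={}
for c in ("scene","top"):
    im,d=env.read_camera(c); P=cloud(c,d); C[c]=P
    np.savez(f"{c}.npz",P=P,im=im,d=d)
    for t in ("lifter","pail","stand","slice"):
        for r in env.outline_of(c,t)[:3]:
            p=P[r["mask"]&(d>0)]; 
            if len(p)==0: continue
            # upper surface
            print(c,t,round(r["conf"],2),r["xy"],len(p),"med",np.median(p,0),"lo",np.percentile(p,2,0),"hi",np.percentile(p,98,0))
            np.save(f"m_{c}_{t}_{int(r['xy'][0])}.npy",p)
# table check
for c in C: print(c,[C[c][y,x] for x,y in ([(300,250),(450,250)] if c=="scene" else [(300,230),(460,260)])])
E
ls
```

```text
scene lifter 0.91 [162.2, 284.4] 822 med [ 0.1805 -0.3021  0.0494] lo [ 0.1534 -0.3245  0.0022] hi [ 0.228  -0.2668  0.1264]
scene lifter 0.8 [222.5, 298.0] 875 med [ 0.3332 -0.2331  0.0508] lo [ 0.2462 -0.2893  0.0002] hi [ 0.3731 -0.1824  0.1265]
scene lifter 0.79 [243.6, 340.4] 1188 med [ 0.462  -0.2861  0.0282] lo [ 0.4295 -0.3099  0.001 ] hi [ 0.5137 -0.2382  0.1265]
scene pail 0.65 [388.9, 283.8] 833 med [ 0.625  -0.0158  0.104 ] lo [ 0.592  -0.065   0.0538] hi [0.6696 0.0205 0.1767]
scene stand 0.63 [414.6, 319.7] 6750 med [ 0.7011 -0.0324  0.0532] lo [ 0.6161 -0.1462  0.0027] hi [0.7701 0.0957 0.1986]
scene stand 0.57 [295.5, 291.4] 829 med [ 0.4101 -0.0858  0.0155] lo [ 0.3705 -0.1443  0.0001] hi [0.4359 0.0194 0.0191]
top lifter 0.86 [432.5, 339.4] 339 med [ 0.1733 -0.2869  0.0112] lo [ 0.1507 -0.32   -0.0007] hi [ 0.2249 -0.2674  0.1287]
top lifter 0.83 [406.9, 285.8] 408 med [ 0.3242 -0.219   0.0103] lo [ 0.2987 -0.28   -0.0012] hi [ 0.3595 -0.1972  0.1297]
top lifter 0.82 [424.6, 239.1] 410 med [ 0.4508 -0.2731  0.0113] lo [ 0.4296 -0.3108 -0.001 ] hi [ 0.5137 -0.2432  0
[... 231 characters left out ...]
.1009 0.2045]
top slice 0.6 [232.0, 248.1] 1973 med [0.4244 0.2727 0.0202] lo [0.3595 0.2086 0.0017] hi [0.493  0.3363 0.0278]
top slice 0.56 [460.6, 187.5] 1006 med [ 0.6132 -0.3902  0.0249] lo [ 0.5624 -0.4561 -0.0005] hi [ 0.6634 -0.3227  0.0324]
scene [array([0.2705, 0.0738, 0.0007]), array([0.6968, 0.0959, 0.1742])]
top [array([0.4847, 0.0794, 0.0013]), array([ 0.4074, -0.3866, -0.001 ])]
h.py
m_scene_lifter_162.npy
m_scene_lifter_222.npy
m_scene_lifter_243.npy
m_scene_pail_388.npy
m_scene_stand_295.npy
m_scene_stand_414.npy
m_top_lifter_406.npy
m_top_lifter_424.npy
m_top_lifter_432.npy
m_top_pail_333.npy
m_top_slice_232.npy
m_top_slice_460.npy
m_top_stand_333.npy
pics
scene.npz
top.npz
```

```bash
python3 - <<'E'
from h import *
from scipy.optimize import least_squares
np.set_printoptions(precision=4,suppress=True)
L={c:np.load(f"m_{c}_lifter_{n}.npy") for c,n in (("top",424),("scene",243))}
def sd(p,lo,hi):
    lo,hi=np.array(lo),np.array(hi); c=(lo+hi)/2;q=abs(p-c)-(hi-lo)/2
    return np.linalg.norm(np.maximum(q,0),axis=1)+np.minimum(q.max(1),0)
def cap(p,a,b,r):
    a,b=np.array(a),np.array(b); t=np.clip((p-a)@(b-a)/((b-a)@(b-a)),0,1)
    return np.linalg.norm(p-a-t[:,None]*(b-a),axis=1)-r
def model(p):
    D=[sd(p,[-.012,-.012,.037],[.012,.012,.125]),sd(p,[-.007,-.007,.008],[.007,.007,.037]),sd(p,[-.024,-.03,0],[.01,.03,.008])]
    for y in(-.023,.023): D+=[cap(p,[.01,y,.004],[.058,y,.004],.004),cap(p,[.058,y,.004],[.063,y,.013],.004)]
    return np.abs(np.min(D,0))
def fitL(P):
    best=None
    for a in np.arange(0,6.3,.5):
        def f(x):
            c,s=np.cos(x[2]),np.sin(x[2]); q=P-[x[0],x[1],0]
            return model(np.c_[c*q[:,0]+s*q[:,1],-s*q[:,0]+c*q[:,1],q[:,2]])
        r=least_squares(f,[*np.median(P[:,:2],0),a],loss="soft_l1",f_scale=.003)
        if best is None or r.cost<best.cost: best=r
    return best.x,np.degrees(best.x[2]),best.cost/len(P)
for c in L:
    print(c,fitL(L[c][L[c][:,2]>.003]))
print("both",fitL(np.vstack([l[l[:,2]>.003] for l in L.values()])))
for c,n in(("top",333),("scene",414)):
    S=np.load(f"m_{c}_stand_{n}.npy")
    print(c,"z top", np.median(S[(abs(S[:,2]-.185)<.006)][:,2]))
    f=S[(abs(S[:,2]-.185)<.004)]
    (vx,vy,x0,y0)=cv2.fitLine(f[:,:2].astype(np.float32),cv2.DIST_HUBER,0,.01,.01).ravel()
    print(" bar",x0,y0,np.degrees(np.arctan2(vy,vx)),"rect",cv2.minAreaRect(f[:,:2].astype(np.float32)),len(f))
    u=S[S[:,2]>.198]; print(" upright top",np.median(u,0),cv2.minAreaRect(u[:,:2].astype(np.float32)) if len(u)>4 else 0)
    P=np.load(f"m_{c}_pail_{333 if c=='top' else 388}.npy"); b=P[P[:,2]>.165]; print(" bail",len(b),np.median(b,0)); 
    l=cv2.fitLine(b[:,:2].astype(np.float32),cv2.DIST_HUBER,0,.01,.01).ravel();print(l,np.degrees(np.arctan2(l[1],l[0])),b.min(0),b.max(0))
S=np.load("m_top_slice_232.npy");t=S[S[:,2]>.014];print("slice",cv2.minEnclosingCircle((t[:,:2]*1000).astype(np.float32)),np.median(t,0))
E
```

```text
top (array([ 0.4565, -0.279 ,  0.3557]), np.float64(20.381553440377125), np.float64(2.7093084276517866e-06))
scene (array([ 0.454 , -0.2794,  0.3497]), np.float64(20.037698461757774), np.float64(2.0351219231384685e-06))
both (array([ 0.4542, -0.2794,  0.3513]), np.float64(20.12759891222319), np.float64(2.2583984724070076e-06))
top z top 0.18517404818374356
 bar 0.6928422 -0.02688429 -87.0895 rect ((0.6604040265083313, -0.018753722310066223), (0.09279803186655045, 0.25637510418891907), 3.443923234939575) 656
 upright top [ 0.6923 -0.0168  0.2051] ((0.6931042671203613, -0.017886221408843994), (0.024500900879502296, 0.023727286607027054), 1.2668427228927612)
 bail 79 [ 0.633  -0.0261  0.1753]
[ 0.0646 -0.9979  0.6332 -0.022 ] -86.2951 [ 0.6153 -0.0635  0.1654] [0.6397 0.0218 0.187 ]
scene z top 0.1851649986038851
 bar 0.69455093 -0.016458768 -85.765625 rect ((0.6601784825325012, -0.01973399519920349), (0.09194441884756088, 0.2643592059612274), 3.8929123878479004) 949
 upright top [ 0.6942 -0.0214  0.2049] ((0.6927546262741089, -0.017223186790943146), (0.02456274814903736, 0.029852362349629402), 5.818203449249268)
 bail 106 [ 0.6329 -0.0288  0.1752]
[ 0.0559 -0.9984  0.6338 -0.0328] -86.79389 [ 0.6235 -0.0667  0.1656] [0.6382 0.0214 0.1781]
slice ((426.19061279296875, 273.77008056640625), 72.17700958251953) [0.4255 0.2729 0.0206]
```

Cross-checks against the given sizes:

- **Lifter:** at (0.4545, -0.279), yaw 20°. The handle top measures 0.126, which agrees.
- **Stand:** yaw about 3.5°, front face at x ≈ 0.681. The bail should therefore sit at (0.632, -0.021, 0.173), and it measures 0.633 and 0.175.
- **Slice:** centre (0.426, 0.274), radius 72, top at 0.0205.

I'll move above the lifter, closing along its y axis with tool x opposite to lifter x.

```bash

python3 -m pendant '[{"travel":[-0.737,-0.862,0],"rot":[0,0,0],"fingers":1},{"travel":[-0.737,-0.862,0],"rot":[0,0,0],"fingers":1},{"travel":[-0.737,-0.862,0],"rot":[0,0,0],"fingers":1}]' 60
python3 -m pendant '[{"travel":[-0.737,-0.862,0],"rot":[0,0,0],"fingers":1},{"travel":[-0.737,-0.862,0],"rot":[0,0,0],"fingers":1},{"travel":[-0.737,-0.862,0],"rot":[0,0,0],"fingers":1}]'
python3 -m pendant '[{"travel":[-0.737,-0.862,0],"rot":[0,0,0],"fingers":1},{"travel":[-0.737,-0.862,0],"rot":[0,0,0],"fingers":1},{"travel":[-0.737,-0.862,0],"rot":[0,0,0],"fingers":1}]'
python3 -m pendant '[{"travel":[-0.737,-0.862,0],"rot":[0,0,0],"fingers":1},{"travel":[-0.737,-0.862,0],"rot":[0,0,0],"fingers":1},{"travel":[-0.737,-0.862,0],"rot":[0,0,0],"fingers":1}]'
python3 -m pendant '[{"travel":[-0.737,-0.862,0],"rot":[0,0,0],"fingers":1},{"travel":[-0.737,-0.862,0],"rot":[0,0,0],"fingers":1},{"travel":[-0.737,-0.862,0],"rot":[0,0,0],"fingers":1}]'
cat >> h.py <<'E'
def to(x,y,z,liftyaw,quiet=False):
    "scaled shift & turn from measured pose to TCP x,y,z with tool x = -lifter x, pointing down"
    s=env.get_state(); M=rot(s)
    c,n=np.cos(liftyaw),np.sin(liftyaw)
    G=R.from_matrix(np.array([[-c,-n,0],[-n,c,0],[0,0,-1.]]))
    G=R.from_matrix(np.array([[-c,-n,0],[-n,c,0],[0,0,-1.]]))
    t=M.inv().apply(np.array([x,y,z])-s["tcp_pos"])/.12; w=np.degrees((M.inv()*G).as_rotvec())/60
    print("clock",s["clock"],"tcp",s["tcp_pos"],"gap",s["finger_gap"],"F",s["wrist_force"],"grip",s["grip_force"]); print("travel",t,"rot",w)
E
python3 - <<'E'
from h import *
np.set_printoptions(precision=4,suppress=True)
to(.4545,-.2792,.25,np.radians(20.1))
E
```

```text
clock: 0.9
tcp_pos: [0.2903, 0.3798, 0.2501]
orientation: [0.0, 0.23, 0.973, -0.0]
wrist_force: [0.1, 0.4, 0.2]
finger_gap: 0.0852
grip_force: 0.0
clock: 1.2
tcp_pos: [0.3231, 0.2476, 0.2505]
orientation: [0.0, 0.231, 0.973, 0.0]
wrist_force: [0.4, -0.0, 0.5]
finger_gap: 0.0857
grip_force: 0.0
clock: 1.5
tcp_pos: [0.356, 0.1154, 0.2506]
orientation: [0.001, 0.231, 0.973, 0.0]
wrist_force: [1.4, 1.0, -0.2]
finger_gap: 0.0855
grip_force: 0.0
clock: 1.8
tcp_pos: [0.389, -0.0171, 0.2507]
orientation: [0.001, 0.231, 0.973, -0.0]
wrist_force: [0.7, -0.3, 1.2]
finger_gap: 0.0854
grip_force: 0.0
clock: 2.1
tcp_pos: [0.4217, -0.1496, 0.2505]
orientation: [0.001, 0.231, 0.973, -0.0]
wrist_force: [0.9, -0.5, -0.2]
finger_gap: 0.0858
grip_force: 0.0
clock 2.1 tcp [ 0.4217 -0.1496  0.2505] gap 0.08577738117179416 F [ 0.9117 -0.4621 -0.1888] grip 0.0
travel [-0.7301 -0.8417  0.0057] rot [-0.0008  0.0013 -0.7807]
```

```bash

python3 -m pendant '[{"travel":[-0.73,-0.842,0],"rot":[0,0,-0.781],"fingers":1},{"travel":[-0.73,-0.842,0],"rot":[0,0,-0.781],"fingers":1},{"travel":[-0.73,-0.842,0],"rot":[0,0,-0.781],"fingers":1},{"travel":[-0.73,-0.842,0],"rot":[0,0,-0.781],"fingers":1},{"travel":[-0.73,-0.842,0],"rot":[0,0,-0.781],"fingers":1},{"travel":[-0.73,-0.842,0],"rot":[0,0,-0.781],"fingers":1},{"travel":[-0.73,-0.842,0],"rot":[0,0,-0.781],"fingers":1}]'
python3 - <<'E'
from h import *
np.set_printoptions(precision=4,suppress=True)
to(.4545,-.2792,.09,np.radians(20.1))
s=env.get_state(); im,d=env.read_camera("wrist"); cv2.imwrite("pics/w1.png",im)
P=cloud("wrist",d,s)
t=P[(abs(P[...,2]-.125)<.004)&(d>0)&(np.hypot(P[...,0]-.4545,P[...,1]+.279)<.04)]
print(len(t),np.median(t,0), cv2.minAreaRect((t[:,:2]*1000).astype(np.float32)))
E
```

```text
clock: 2.8
tcp_pos: [0.4542, -0.2763, 0.2502]
orientation: [-0.0, -0.175, 0.984, 0.0]
wrist_force: [-0.1, 0.1, -1.4]
finger_gap: 0.0854
grip_force: 0.0
clock 2.8 tcp [ 0.4542 -0.2763  0.2502] gap 0.08535750692381273 F [-0.0897  0.1207 -1.3809] grip 0.0
travel [ 0.0059 -0.0237  1.335 ] rot [0.0002 0.     0.0019]
906 [ 0.4542 -0.2785  0.1245] ((454.7917175292969, -278.3066711425781), (24.07899284362793, 23.50347137451172), 19.970651626586914)
```

View pics/w1.png

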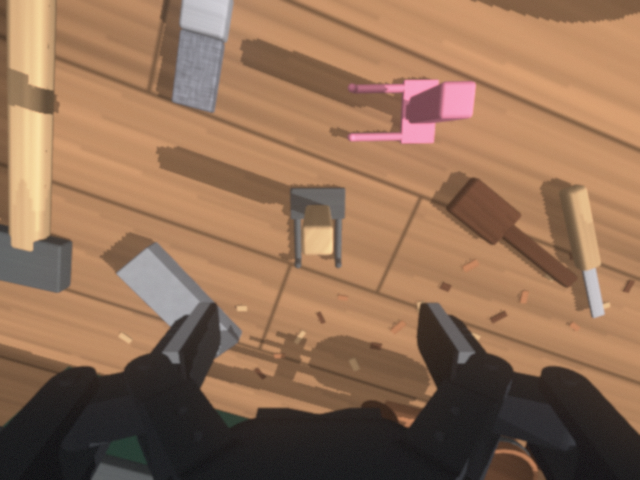

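The wrist view shows the handle top at (319,236), with prongs running down to (298,262) and (338,262). The handle is centred at (0.4547, -0.2784), which confirms the fit. I'll descend and grip.

```bash

python3 -m pendant '[{"travel":[0.0,-0.018,0.3],"rot":[0,0,0],"fingers":1},{"travel":[0.0,-0.018,0.6],"rot":[0,0,0],"fingers":1},{"travel":[0.0,-0.018,0.8],"rot":[0,0,0],"fingers":1},{"travel":[0.0,-0.018,0.9],"rot":[0,0,0],"fingers":1},{"travel":[0.0,-0.018,0.9],"rot":[0,0,0],"fingers":1}]'
python3 -m pendant '[{"travel":[0,0,0.2],"rot":[0,0,0],"fingers":1},{"travel":[0,0,0.35],"rot":[0,0,0],"fingers":1},{"travel":[0,0,0.43],"rot":[0,0,0],"fingers":1},{"travel":[0,0,0.43],"rot":[0,0,0],"fingers":1},{"travel":[0,0,0.43],"rot":[0,0,0],"fingers":0},{"travel":[0,0,0.43],"rot":[0,0,0],"fingers":-0.3},{"travel":[0,0,0.43],"rot":[0,0,0],"fingers":-0.6},{"travel":[0,0,0.43],"rot":[0,0,0],"fingers":-1},{"travel":[0,0,0.43],"rot":[0,0,0],"fingers":-1},{"travel":[0,0,0.43],"rot":[0,0,0],"fingers":-1}]' 70
python3 -m pendant '[{"travel":[0,0,0],"rot":[0,0,0],"fingers":-1},{"travel":[0,0,0],"rot":[0,0,0],"fingers":-1},{"travel":[0,0,0],"rot":[0,0,0],"fingers":-1}]' 70
```

```text
clock: 3.35
tcp_pos: [0.4541, -0.2773, 0.1409]
orientation: [-0.001, -0.175, 0.985, 0.001]
wrist_force: [0.3, -0.4, 0.5]
finger_gap: 0.0854
grip_force: 0.0
clock: 4.35
tcp_pos: [0.4553, -0.2783, 0.0912]
orientation: [0.0, -0.176, 0.984, -0.0]
wrist_force: [-0.6, 0.7, 3.4]
finger_gap: 0.0232
grip_force: 69.5
clock: 4.65
tcp_pos: [0.4553, -0.2783, 0.0912]
orientation: [0.0, -0.176, 0.984, -0.0]
wrist_force: [-0.3, 1.2, 4.8]
finger_gap: 0.0234
grip_force: 69.8
```

```bash

python3 -m pendant '[{"travel":[0,0,-0.05],"rot":[0,0,0],"fingers":-1},{"travel":[0,0,-0.2],"rot":[0,0,0],"fingers":-1},{"travel":[0,0,-0.4],"rot":[0,0,0],"fingers":-1},{"travel":[0,0,-0.6],"rot":[0,0,0],"fingers":-1},{"travel":[0,0,-0.8],"rot":[0,0,0],"fingers":-1},{"travel":[0,0,-0.93],"rot":[0,0,0],"fingers":-1},{"travel":[0,0,-1],"rot":[0,0,0],"fingers":-1}]'
python3 -m pendant '[{"travel":[-0.06,0.09,-0.08],"rot":[0,0,0],"fingers":-1},{"travel":[-0.2,0.26,-0.083],"rot":[0,0,0],"fingers":-1},{"travel":[-0.35,0.47,-0.083],"rot":[0,0,0],"fingers":-1},{"travel":[-0.5,0.68,-0.083],"rot":[0,0,0],"fingers":-1},{"travel":[-0.617,0.883,-0.083],"rot":[0,0,0],"fingers":-1}]'
python3 -m pendant '[{"travel":[-0.15,0.2,0],"rot":[0,0,0.04],"fingers":-1},{"travel":[-0.3,0.4,0],"rot":[0,0,0.1],"fingers":-1},{"travel":[-0.45,0.6,0],"rot":[0,0,0.18],"fingers":-1},{"travel":[-0.55,0.75,0],"rot":[0,0,0.24],"fingers":-1},{"travel":[-0.6,0.84,0],"rot":[0,0,0.277],"fingers":-1},{"travel":[-0.617,0.883,0],"rot":[0,0,0.277],"fingers":-1},{"travel":[-0.617,0.883,0],"rot":[0,0,0.277],"fingers":-1},{"travel":[-0.617,0.883,0],"rot":[0,0,0.277],"fingers":-1}]'
python3 - <<'E'
from h import *
np.set_printoptions(precision=4,suppress=True)
to(.522,-.028,.221,np.radians(3.5))
for c in ("wrist","scene","top"):
    s=env.get_state(); im,d=env.read_camera(c); np.savez(f"{c}2.npz",P=cloud(c,d,s),im=im,d=d)
    if c!="top": cv2.imwrite(f"pics/{c}2.png",im if c=="wrist" else cv2.resize(im[150:390,220:540],None,fx=2,fy=2))
E
```

```text
clock: 5.35
tcp_pos: [0.4552, -0.2783, 0.2118]
orientation: [0.0, -0.176, 0.984, -0.0]
wrist_force: [1.0, 0.2, -2.3]
finger_gap: 0.0232
grip_force: 69.1
clock: 5.85
tcp_pos: [0.4875, -0.1508, 0.2198]
orientation: [-0.001, -0.176, 0.984, 0.001]
wrist_force: [0.3, 0.3, -2.9]
finger_gap: 0.0231
grip_force: 69.0
clock: 6.65
tcp_pos: [0.5203, -0.0282, 0.2203]
orientation: [-0.0, -0.032, 0.999, 0.0]
wrist_force: [-0.6, 0.6, -1.6]
finger_gap: 0.0232
grip_force: 69.1
clock 6.65 tcp [ 0.5203 -0.0282  0.2203] gap 0.02317736233175158 F [-0.5963  0.574  -1.6298] grip 69.10174012184143
travel [-0.0142  0.0007 -0.0056] rot [ 0.     -0.0007  0.0024]
```

View pics/wrist2.png

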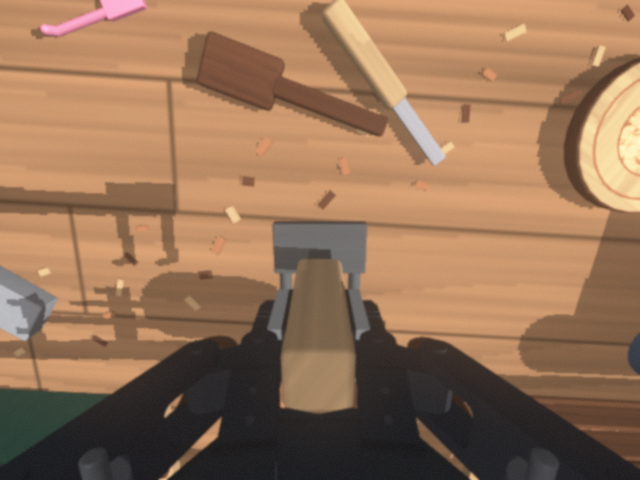

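View pics/scene2.png

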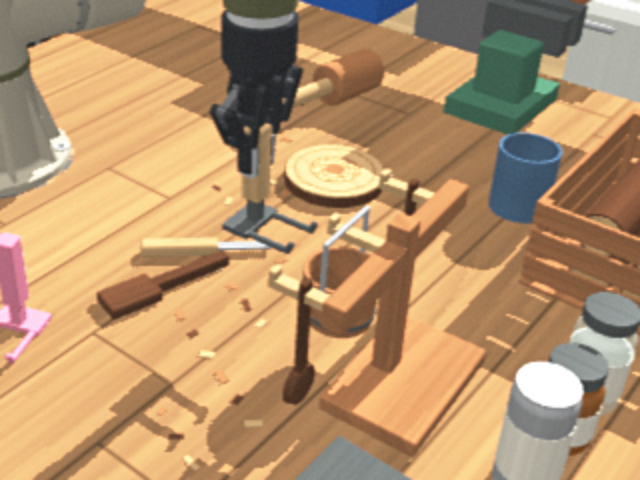

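The wrist view shows the heel level and squarely across at (320,245), so the lifter sits straight in the fingers. The scene crop shows the prongs pointing at the pail, with tips at about (300,237), and the bail at (345,235). Next I'll measure prongs and bail in the same cloud.

```bash
python3 - <<'E'
from h import *
np.set_printoptions(precision=4,suppress=True)
a=np.radians(3.5); ex=np.array([np.cos(a),np.sin(a),0]); ey=np.array([-ex[1],ex[0],0]); o=np.array([.5203,-.0282,0])
for c in ("scene","top"):
    z=np.load(c+"2.npz"); P=z["P"].reshape(-1,3); P=P[z["d"].ravel()>0]
    Q=np.c_[(P-o)@ex,(P-o)@ey,P[:,2]]
    q=Q[(Q[:,0]>-.035)&(Q[:,0]<.075)&(abs(Q[:,1])<.04)&(Q[:,2]>.115)&(Q[:,2]<.155)]
    fr=q[q[:,0]>.02]
    print(c,"lifter n",len(q),"x",q[:,0].min(),q[:,0].max())
    for s in(-1,1):
        f=fr[(fr[:,1]*s>0)]; b=f[f[:,0]<.055]; print(" prong",s,len(f),"y",np.median(f[:,1]),"z p90 straight",np.percentile(b[:,2],90) if len(b) else 0,"tip x",f[:,0].max(),"tip z",np.percentile(f[:,2],98), "slope",np.polyfit(f[:,0],f[:,1],1)[0])
    b=Q[(abs(Q[:,0]-.112)<.015)&(abs(Q[:,1])<.05)&(Q[:,2]>.163)&(Q[:,2]<.185)&(abs(Q[:,1])>.012)]
    print(" bail",len(b),"x",np.median(b[:,0]),"y",b[:,1].min(),b[:,1].max(),"z",np.median(b[:,2]),"slope",np.polyfit(b[:,1],b[:,0],1))
    up=Q[(abs(Q[:,0]-.112)<.02)&(abs(abs(Q[:,1])-.041)<.012)&(Q[:,2]>.125)&(Q[:,2]<.163)]
    for s in(-1,1): u=up[up[:,1]*s>0]; print(" upright",s,len(u),np.median(u,0) if len(u) else 0)
    pg=Q[(Q[:,0]>.085)&(Q[:,0]<.108)&(abs(Q[:,1])<.012)&(Q[:,2]>.16)&(Q[:,2]<.19)]
    print(" peg tip",len(pg),pg.min(0),pg.max(0),np.median(pg,0))
E
```

```text
scene lifter n 474 x -0.02524885865911679 0.07484152570724939
 prong -1 89 y -0.026660420837879843 z p90 straight 0.1380997159506751 tip x 0.07410077735882153 tip z 0.14602780411694047 slope 0.24317460386186418
 prong 1 85 y 0.01875906243541497 z p90 straight 0.13871630648566927 tip x 0.07484152570724939 tip z 0.14612326452247593 slope -0.11407064372630739
 bail 85 x 0.11294890257283027 y -0.04548570904615374 0.04281731220233955 z 0.17519326539659735 slope [0.0007 0.1126]
 upright -1 46 [ 0.1132 -0.0428  0.1436]
 upright 1 21 [0.1122 0.0391 0.1552]
 peg tip 64 [ 0.0921 -0.009   0.1612] [0.1056 0.008  0.1829] [ 0.0993 -0.005   0.1723]Traceback (most recent call last):
  File "<stdin>", line 9, in <module>
    return umr_minimum(a, axis, None, out, keepdims, initial, where)
ValueError: zero-size array to reduction operation minimum which has no identity
```

The prongs' tip tops are at 0.146 and their undersides at about 0.129, so they fit between the rim (0.118) and the bar (0.170). The bail is 113 mm ahead, so I'll advance 73 mm slowly, raise the lifter, and look.

```bash

python3 -m pendant '[{"travel":[-0.04,0.008,0],"rot":[0,0,0],"fingers":-1},{"travel":[-0.1,0.008,0],"rot":[0,0,0],"fingers":-1},{"travel":[-0.17,0.008,0],"rot":[0,0,0],"fingers":-1},{"travel":[-0.24,0.008,0],"rot":[0,0,0],"fingers":-1},{"travel":[-0.31,0.008,0],"rot":[0,0,0],"fingers":-1},{"travel":[-0.38,0.008,0],"rot":[0,0,0],"fingers":-1},{"travel":[-0.45,0.008,0],"rot":[0,0,0],"fingers":-1},{"travel":[-0.52,0.008,0],"rot":[0,0,0],"fingers":-1},{"travel":[-0.58,0.008,0],"rot":[0,0,0],"fingers":-1},{"travel":[-0.608,0.008,0],"rot":[0,0,0],"fingers":-1}]'
python3 -m pendant '[{"travel":[0,0,0],"rot":[0,0,0],"fingers":-1},{"travel":[0,0,-0.03],"rot":[0,0,0],"fingers":-1},{"travel":[0,0,-0.08],"rot":[0,0,0],"fingers":-1},{"travel":[0,0,-0.13],"rot":[0,0,0],"fingers":-1},{"travel":[0,0,-0.17],"rot":[0,0,0],"fingers":-1},{"travel":[0,0,-0.19],"rot":[0,0,0],"fingers":-1},{"travel":[0,0,-0.2],"rot":[0,0,0],"fingers":-1},{"travel":[0,0,-0.2],"rot":[0,0,0],"fingers":-1}]'
python3 - <<'E'
from h import *
im,d=env.read_camera("scene"); cv2.imwrite("pics/scene3.png",cv2.resize(im[190:340,300:480],None,fx=4,fy=4,interpolation=cv2.INTER_CUBIC))
E
```

```text
clock: 7.8
tcp_pos: [0.5942, -0.0225, 0.2205]
orientation: [0.0, -0.032, 1.0, 0.0]
wrist_force: [-0.6, -0.7, -2.9]
finger_gap: 0.0231
grip_force: 69.1
clock: 8.6
tcp_pos: [0.5934, -0.0225, 0.2449]
orientation: [0.0, -0.031, 1.0, 0.0]
wrist_force: [0.8, -0.2, -2.3]
finger_gap: 0.0229
grip_force: 69.1
```

View pics/scene3.png

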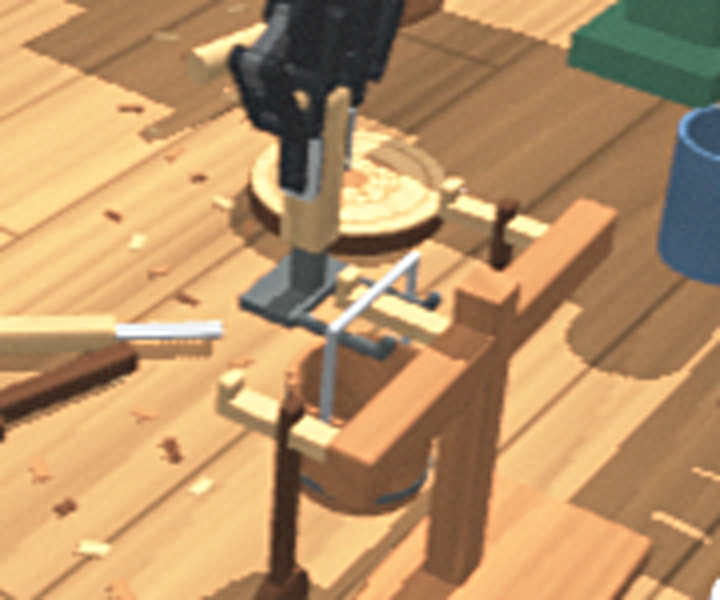

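Both prongs pass under the bail, with tips beyond it at (383,347) and (430,298), and the peg lies between them. I'll lift gently.

```bash

python3 -m pendant '[{"travel":[0,0,-0.02],"rot":[0,0,0],"fingers":-1},{"travel":[0,0,-0.035],"rot":[0,0,0],"fingers":-1},{"travel":[0,0,-0.05],"rot":[0,0,0],"fingers":-1},{"travel":[0,0,-0.06],"rot":[0,0,0],"fingers":-1},{"travel":[0,0,-0.07],"rot":[0,0,0],"fingers":-1},{"travel":[0,0,-0.08],"rot":[0,0,0],"fingers":-1},{"travel":[0,0,-0.09],"rot":[0,0,0],"fingers":-1},{"travel":[0,0,-0.1],"rot":[0,0,0],"fingers":-1},{"travel":[0,0,-0.11],"rot":[0,0,0],"fingers":-1}]'
python3 -m pendant '[{"travel":[0,0,-0.015],"rot":[0,0,0],"fingers":-1},{"travel":[0,0,-0.03],"rot":[0,0,0],"fingers":-1},{"travel":[0,0,-0.05],"rot":[0,0,0],"fingers":-1},{"travel":[0,0,-0.07],"rot":[0,0,0],"fingers":-1},{"travel":[0,0,-0.09],"rot":[0,0,0],"fingers":-1},{"travel":[0,0,-0.11],"rot":[0,0,0],"fingers":-1},{"travel":[0,0,-0.13],"rot":[0,0,0],"fingers":-1},{"travel":[0,0,-0.145],"rot":[0,0,0],"fingers":-1},{"travel":[0,0,-0.15],"rot":[0,0,0],"fingers":-1},{"travel":[0,0,-0.15],"rot":[0,0,0],"fingers":-1}]'
python3 - <<'E'
from h import *
np.set_printoptions(precision=4,suppress=True)
a=np.radians(3.5); ex=np.array([np.cos(a),np.sin(a),0]); ey=np.array([-ex[1],ex[0],0])
s=env.get_state(); o=s["tcp_pos"]*[1,1,0]
im,d=env.read_camera("scene"); P=cloud("scene",d)[d>0]; Q=np.c_[(P-o)@ex,(P-o)@ey,P[:,2]]
b=Q[(abs(Q[:,0]-.045)<.03)&(abs(Q[:,1])<.05)&(abs(Q[:,1])>.028)&(Q[:,2]>.183)&(Q[:,2]<.21)]
print(s["tcp_pos"],len(b),np.median(b,0),b.min(0),b.max(0))
cv2.imwrite("pics/scene4.png",cv2.resize(im[190:340,300:480],None,fx=4,fy=4,interpolation=cv2.INTER_CUBIC))
E
```

```text
clock: 9.55
tcp_pos: [0.5933, -0.0225, 0.2577]
orientation: [-0.0, -0.031, 1.0, 0.0]
wrist_force: [-0.5, -0.2, -4.4]
finger_gap: 0.0235
grip_force: 68.9
clock: 10.55
tcp_pos: [0.5935, -0.0225, 0.276]
orientation: [0.0, -0.031, 1.0, 0.0]
wrist_force: [0.1, -0.0, -4.2]
finger_gap: 0.0234
grip_force: 68.9
[ 0.5935 -0.0225  0.276 ] 78 [ 0.0398 -0.029   0.1939] [ 0.0164 -0.0476  0.1835] [0.0638 0.0443 0.202 ]
```

View pics/scene4.png

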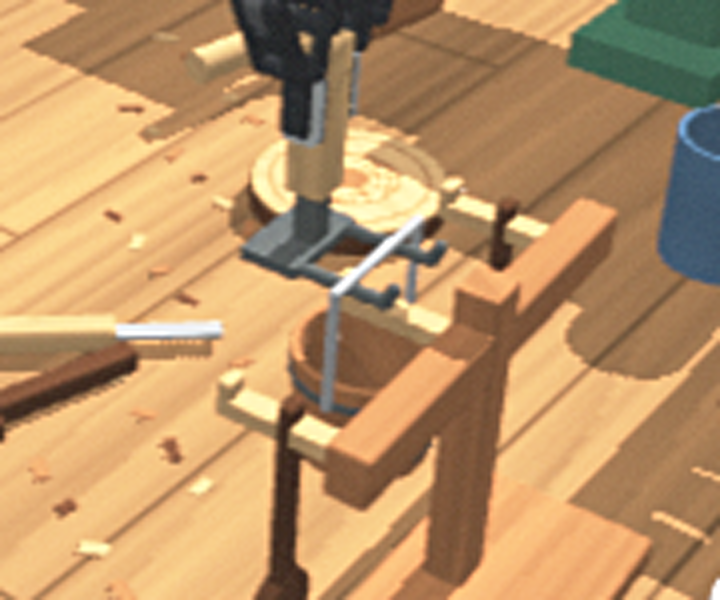

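The pail hangs level from both prongs, and the bail (330,290)–(420,220) is clear above the peg at about z 0.196. I'll draw it off toward −x of the stand.

```bash

python3 -m pendant '[{"travel":[0.01,0,0],"rot":[0,0,0],"fingers":-1},{"travel":[0.025,0,0],"rot":[0,0,0],"fingers":-1},{"travel":[0.06,0,0],"rot":[0,0,0],"fingers":-1},{"travel":[0.11,0,0],"rot":[0,0,0],"fingers":-1},{"travel":[0.165,0,0],"rot":[0,0,0],"fingers":-1},{"travel":[0.23,0,0],"rot":[0,0,0],"fingers":-1},{"travel":[0.3,0,0],"rot":[0,0,0],"fingers":-1},{"travel":[0.37,0,0],"rot":[0,0,0],"fingers":-1},{"travel":[0.44,0,0],"rot":[0,0,0],"fingers":-1},{"travel":[0.51,0,0],"rot":[0,0,0],"fingers":-1}]'
python3 -m pendant '[{"travel":[0.07,0,0],"rot":[0,0,0],"fingers":-1},{"travel":[0.13,0,0],"rot":[0,0,0],"fingers":-1},{"travel":[0.18,0,0],"rot":[0,0,0],"fingers":-1},{"travel":[0.21,0,0],"rot":[0,0,0],"fingers":-1},{"travel":[0.225,0,0],"rot":[0,0,0],"fingers":-1},{"travel":[0.23,0,0],"rot":[0,0,0],"fingers":-1},{"travel":[0.23,0,0],"rot":[0,0,0],"fingers":-1}]'
cat >> h.py <<'E'
def pail(cam,s,yaw,z0):
    "bail/rim in the lifter frame (x,y from TCP along lifter axes), world z"
    ex=np.array([np.cos(yaw),np.sin(yaw),0]); ey=np.array([-ex[1],ex[0],0]); o=s["tcp_pos"]*[1,1,0]
    im,d=env.read_camera(cam); P=cloud(cam,d,s)[d>0]; Q=np.c_[(P-o)@ex,(P-o)@ey,P[:,2]]
    b=Q[(abs(Q[:,0]-.04)<.03)&(abs(Q[:,1])<.05)&(abs(Q[:,1])>.028)&(Q[:,2]>z0-.008)&(Q[:,2]<z0+.01)]
    print(cam,"bail",len(b),np.median(b,0),b.min(0),b.max(0))
    r=Q[(np.hypot(Q[:,0]-.04,Q[:,1])<.07)&(abs(Q[:,2]-(z0-.055))<.003)]
    if len(r)>5: print(" rim",cv2.minEnclosingCircle((r[:,:2]*1000).astype(np.float32)))
    return im,Q
E
python3 - <<'E'
from h import *
np.set_printoptions(precision=4,suppress=True)
s=env.get_state(); z0=s["tcp_pos"][2]-.0912+.011
for c in ("scene","top"): im,Q=pail(c,s,np.radians(3.5),z0)
to(.426,.234,.276,np.pi/2)
E
```

```text
clock: 11.6
tcp_pos: [0.5315, -0.0264, 0.276]
orientation: [0.0, -0.031, 1.0, 0.0]
wrist_force: [-0.1, 0.0, -5.0]
finger_gap: 0.0233
grip_force: 68.9
clock: 12.3
tcp_pos: [0.505, -0.0282, 0.2758]
orientation: [0.0, -0.031, 1.0, 0.0]
wrist_force: [-0.3, -0.2, -4.6]
finger_gap: 0.0237
grip_force: 68.8
scene bail 63 [ 0.0398 -0.0294  0.1955] [ 0.0137 -0.0461  0.188 ] [0.0627 0.0409 0.2009]
 rim ((38.63687515258789, -2.8174686431884766), 43.04426193237305)
  return _methods._mean(a, axis=axis, dtype=dtype,
  ret = um.true_divide(
Traceback (most recent call last):
  File "h.py", line 32, in pail
    print(cam,"bail",len(b),np.median(b,0),b.min(0),b.max(0))
                                           ~~~~~^^^
ValueError: zero-size array to reduction operation minimum which has no identity
```

The pail is off the peg and hanging level, with its centre 39 mm ahead of the TCP. I'll carry it toward the slice while turning.

```bash

python3 -m pendant '[{"travel":[0.002,0.01,0],"rot":[0,0,0],"fingers":-1},{"travel":[0.01,0.033,0],"rot":[0,0,0],"fingers":-1},{"travel":[0.02,0.075,0],"rot":[0,0,0],"fingers":-1},{"travel":[0.04,0.133,0],"rot":[0,0,0],"fingers":-1},{"travel":[0.06,0.21,0],"rot":[0,0,0],"fingers":-1},{"travel":[0.085,0.3,0],"rot":[0,0,0],"fingers":-1},{"travel":[0.115,0.39,0],"rot":[0,0,0],"fingers":-1},{"travel":[0.14,0.48,0],"rot":[0,0,0],"fingers":-1},{"travel":[0.17,0.57,0],"rot":[0,0,0],"fingers":-1},{"travel":[0.2,0.66,0],"rot":[0,0,0],"fingers":-1}]'
python3 -m pendant '[{"travel":[0.03,0.09,0],"rot":[0,0,-0.01],"fingers":-1},{"travel":[0.06,0.18,0],"rot":[0,0,-0.03],"fingers":-1},{"travel":[0.08,0.27,0],"rot":[0,0,-0.06],"fingers":-1},{"travel":[0.1,0.36,0],"rot":[0,0,-0.1],"fingers":-1},{"travel":[0.12,0.45,0],"rot":[0,0,-0.15],"fingers":-1},{"travel":[0.14,0.54,0],"rot":[0,0,-0.2],"fingers":-1},{"travel":[0.155,0.61,0],"rot":[0,0,-0.25],"fingers":-1},{"travel":[0.165,0.67,0],"rot":[0,0,-0.29],"fingers":-1},{"travel":[0.17,0.7,0],"rot":[0,0,-0.32],"fingers":-1},{"travel":[0.17,0.71,0],"rot":[0,0,-0.33],"fingers":-1}]'
python3 - <<'E'
from h import *
np.set_printoptions(precision=4,suppress=True)
to(.424,.235,.276,np.pi/2)
E
```

```text
clock: 13.4
tcp_pos: [0.4754, 0.0504, 0.2759]
orientation: [0.0, -0.032, 0.999, 0.0]
wrist_force: [0.9, -0.2, -4.4]
finger_gap: 0.023
grip_force: 68.9
clock: 14.4
tcp_pos: [0.4501, 0.1336, 0.2758]
orientation: [0.0, -0.204, 0.979, -0.0]
wrist_force: [0.3, -0.2, -4.3]
finger_gap: 0.0232
grip_force: 68.8
clock 14.4 tcp [0.4501 0.1336 0.2758] gap 0.023245107286671462 F [ 0.3156 -0.2487 -4.2769] grip 68.79292845726013
travel [-0.1384  0.8615 -0.0014] rot [-0.     -0.     -1.1078]
```

```bash

python3 -m pendant '[{"travel":[0,0.01,0],"rot":[0,0,-0.01],"fingers":-1},{"travel":[-0.005,0.035,0],"rot":[0,0,-0.035],"fingers":-1},{"travel":[-0.01,0.075,0],"rot":[0,0,-0.075],"fingers":-1},{"travel":[-0.015,0.13,0],"rot":[0,0,-0.13],"fingers":-1},{"travel":[-0.02,0.2,0],"rot":[0,0,-0.2],"fingers":-1},{"travel":[-0.025,0.27,0],"rot":[0,0,-0.27],"fingers":-1},{"travel":[-0.03,0.34,0],"rot":[0,0,-0.34],"fingers":-1},{"travel":[-0.04,0.41,0],"rot":[0,0,-0.41],"fingers":-1},{"travel":[-0.045,0.47,0],"rot":[0,0,-0.47],"fingers":-1},{"travel":[-0.05,0.5,0],"rot":[0,0,-0.5],"fingers":-1}]'
python3 - <<'E'
from h import *
np.set_printoptions(precision=4,suppress=True)
to(.4176,.2358,.276,np.radians(80.5))
E
```

```text
clock: 15.4
tcp_pos: [0.4317, 0.1909, 0.2759]
orientation: [0.0, -0.451, 0.893, 0.0]
wrist_force: [0.2, 1.0, -3.7]
finger_gap: 0.023
grip_force: 68.8
clock 15.4 tcp [0.4317 0.1909 0.2759] gap 0.022984837986798217 F [ 0.2289  1.0272 -3.7447] grip 68.82032990455627
travel [-0.2311  0.3165 -0.0009] rot [ 0.      0.0002 -0.4491]
```

```bash

python3 -m pendant '[{"travel":[-0.01,0.01,0],"rot":[0,0,-0.015],"fingers":-1},{"travel":[-0.03,0.04,0],"rot":[0,0,-0.05],"fingers":-1},{"travel":[-0.06,0.08,0],"rot":[0,0,-0.11],"fingers":-1},{"travel":[-0.1,0.13,0],"rot":[0,0,-0.18],"fingers":-1},{"travel":[-0.135,0.18,0],"rot":[0,0,-0.26],"fingers":-1},{"travel":[-0.17,0.23,0],"rot":[0,0,-0.33],"fingers":-1},{"travel":[-0.2,0.28,0],"rot":[0,0,-0.39],"fingers":-1},{"travel":[-0.22,0.305,0],"rot":[0,0,-0.43],"fingers":-1},{"travel":[-0.231,0.316,0],"rot":[0,0,-0.449],"fingers":-1},{"travel":[-0.231,0.316,0],"rot":[0,0,-0.449],"fingers":-1}]'
python3 -m pendant '[{"travel":[0,0,0.01],"rot":[0,0,0],"fingers":-1},{"travel":[0,0,0.03],"rot":[0,0,0],"fingers":-1},{"travel":[0,0,0.07],"rot":[0,0,0],"fingers":-1},{"travel":[0,0,0.12],"rot":[0,0,0],"fingers":-1},{"travel":[0,0,0.17],"rot":[0,0,0],"fingers":-1},{"travel":[0,0,0.21],"rot":[0,0,0],"fingers":-1},{"travel":[0,0,0.24],"rot":[0,0,0],"fingers":-1},{"travel":[0,0,0.25],"rot":[0,0,0],"fingers":-1},{"travel":[0,0,0.25],"rot":[0,0,0],"fingers":-1},{"travel":[0,0,0.25],"rot":[0,0,0],"fingers":-1}]'
python3 - <<'E'
from h import *
np.set_printoptions(precision=4,suppress=True)
s=env.get_state(); z0=s["tcp_pos"][2]-.0912+.011
im,Q=pail("scene",s,np.radians(80.5),z0)
a=np.radians(80.5);ex=np.array([np.cos(a),np.sin(a)]);ey=np.array([-ex[1],ex[0]])
r=Q[(np.hypot(Q[:,0]-.04,Q[:,1])<.06)&(abs(Q[:,2]-(z0-.055))<.003)]
c=np.array(cv2.minEnclosingCircle((r[:,:2]*1000).astype(np.float32))[0])/1000
print("rim world",s["tcp_pos"][:2]+c[0]*ex+c[1]*ey)
sl=Q[(abs(Q[:,2]-.02)<.003)&(np.hypot(Q[:,0]-.04,Q[:,1])<.09)]
W=s["tcp_pos"][:2]+sl[:,:1]*ex+sl[:,1:2]*ey; print("slice",cv2.minEnclosingCircle((W*1000).astype(np.float32)))
cv2.imwrite("pics/scene5.png",cv2.resize(im[130:290,310:490],None,fx=4,fy=3.7,interpolation=cv2.INTER_CUBIC))
to(.4176,.2358,.276,np.radians(80.5))
E
```

```text
clock: 16.4
tcp_pos: [0.4179, 0.2355, 0.2759]
orientation: [0.0, -0.645, 0.764, -0.0]
wrist_force: [-0.1, 0.1, -4.3]
finger_gap: 0.0232
grip_force: 68.8
clock: 17.4
tcp_pos: [0.418, 0.2355, 0.2461]
orientation: [0.0, -0.645, 0.764, -0.0]
wrist_force: [-0.8, -0.3, -4.5]
finger_gap: 0.0231
grip_force: 68.8
scene bail 16 [ 0.0339 -0.0382  0.1657] [ 0.0115 -0.0437  0.1581] [ 0.0371 -0.0282  0.1695]
 rim ((33.92557144165039, 0.07580741494894028), 43.554840087890625)
rim world [0.4235 0.269 ]
slice ((424.841552734375, 269.7824401855469), 72.6549072265625)
clock 17.45 tcp [0.4181 0.2355 0.2462] gap 0.02320614534173301 F [ 0.0812 -1.2064 -4.1891] grip 68.80385756492615
travel [-0.0015  0.004  -0.2487] rot [-0.0005  0.0004 -0.0025]
```

View pics/scene5.png

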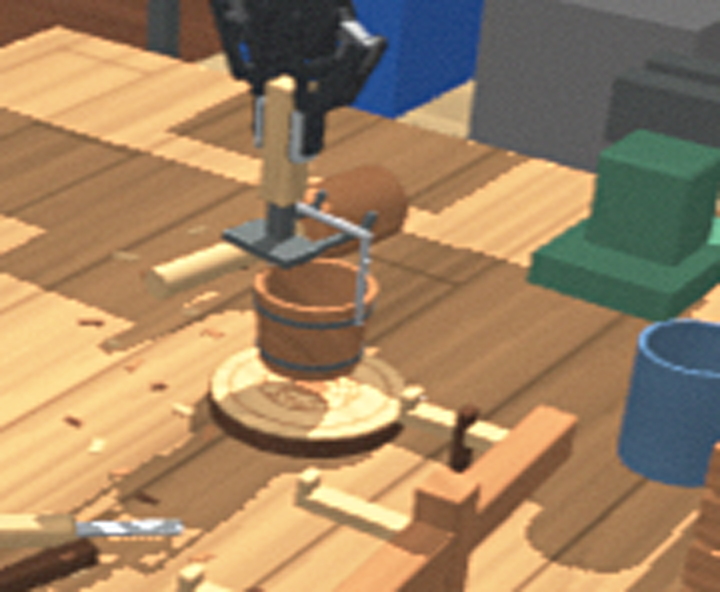

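The pail hangs upright over the middle of the slice, with the rim centre within 1.5 mm of the slice centre in the same view. I'll lower it softly.

```bash

python3 -m pendant '[{"travel":[0,0,0.01],"rot":[0,0,0],"fingers":-1},{"travel":[0,0,0.03],"rot":[0,0,0],"fingers":-1},{"travel":[0,0,0.055],"rot":[0,0,0],"fingers":-1},{"travel":[0,0,0.08],"rot":[0,0,0],"fingers":-1},{"travel":[0,0,0.105],"rot":[0,0,0],"fingers":-1},{"travel":[0,0,0.125],"rot":[0,0,0],"fingers":-1},{"travel":[0,0,0.14],"rot":[0,0,0],"fingers":-1},{"travel":[0,0,0.152],"rot":[0,0,0],"fingers":-1},{"travel":[0,0,0.16],"rot":[0,0,0],"fingers":-1},{"travel":[0,0,0.165],"rot":[0,0,0],"fingers":-1}]'
python3 -m pendant '[{"travel":[0,0,0.007],"rot":[0,0,0],"fingers":-1},{"travel":[0,0,0.014],"rot":[0,0,0],"fingers":-1},{"travel":[0,0,0.021],"rot":[0,0,0],"fingers":-1},{"travel":[0,0,0.028],"rot":[0,0,0],"fingers":-1},{"travel":[0,0,0.035],"rot":[0,0,0],"fingers":-1},{"travel":[0,0,0.042],"rot":[0,0,0],"fingers":-1},{"travel":[0,0,0.049],"rot":[0,0,0],"fingers":-1},{"travel":[0,0,0.056],"rot":[0,0,0],"fingers":-1},{"travel":[0,0,0.063],"rot":[0,0,0],"fingers":-1},{"travel":[0,0,0.07],"rot":[0,0,0],"fingers":-1}]'
python3 -m pendant '[{"travel":[0,0,0.01],"rot":[0,0,0],"fingers":-1},{"travel":[0,0,0.02],"rot":[0,0,0],"fingers":-1},{"travel":[0,0,0.035],"rot":[0,0,0],"fingers":-1},{"travel":[0,0,0.06],"rot":[0,0,0],"fingers":-1},{"travel":[0,0,0.085],"rot":[0,0,0],"fingers":-1},{"travel":[0,0,0.11],"rot":[0,0,0],"fingers":-1},{"travel":[0,0,0.13],"rot":[0,0,0],"fingers":-1},{"travel":[0,0,0.14],"rot":[0,0,0],"fingers":-1},{"travel":[0,0,0.14],"rot":[0,0,0],"fingers":-1}]'
python3 - <<'E'
from h import *
np.set_printoptions(precision=4,suppress=True)
im,d=env.read_camera("scene"); P=cloud("scene",d)[d>0]; s=env.get_state();print(s["tcp_pos"])
r=P[(np.hypot(P[:,0]-.424,P[:,1]-.27)<.06)&(abs(P[:,2]-.0855)<.003)]; print("rim z",cv2.minEnclosingCircle((r[:,:2]*1000).astype(np.float32)),len(r))
b=P[(np.hypot(P[:,0]-.424,P[:,1]-.27)<.06)&(abs(P[:,2]-.14)<.006)];print("bail",len(b),np.median(b,0),b[:,2].max())
cv2.imwrite("pics/scene6.png",cv2.resize(im[130:290,310:490],None,fx=4,fy=3.7,interpolation=cv2.INTER_CUBIC))
E
```

```text
clock: 18.45
tcp_pos: [0.4179, 0.2355, 0.226]
orientation: [0.0, -0.645, 0.764, -0.0]
wrist_force: [0.6, 0.6, -5.2]
finger_gap: 0.0231
grip_force: 68.8
clock: 19.45
tcp_pos: [0.4181, 0.2356, 0.2179]
orientation: [0.0, -0.645, 0.764, -0.0]
wrist_force: [0.0, -0.1, -3.4]
finger_gap: 0.0234
grip_force: 68.9
clock: 20.35
tcp_pos: [0.4178, 0.2354, 0.2006]
orientation: [-0.0, -0.645, 0.764, 0.0]
wrist_force: [0.3, 0.3, -2.4]
finger_gap: 0.023
grip_force: 68.9
[0.4179 0.2355 0.2008]
rim z ((425.70880126953125, 269.9178466796875), 43.0176887512207) 84
bail 69 [0.4244 0.2627 0.1411] 0.14459950247801817
```

View pics/scene6.png

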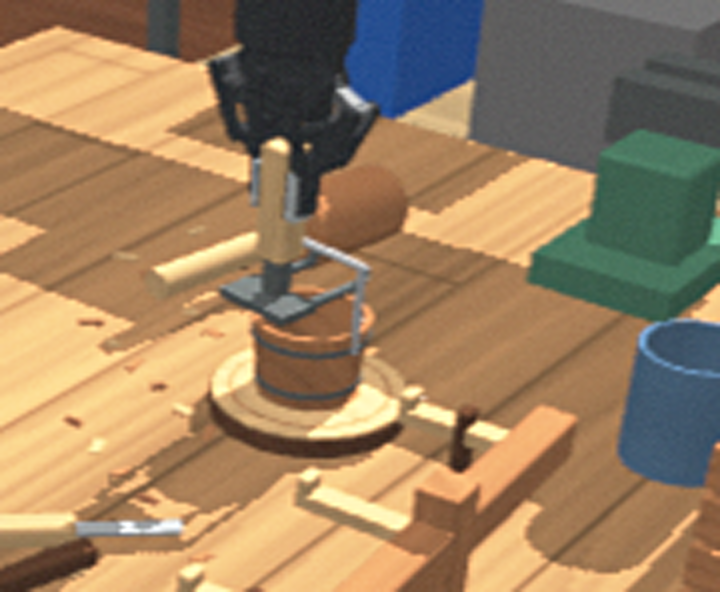

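The pail sits upright on the slice, with the rim circle at (0.4257, 0.270) at height 0.0855. The prongs are now free below the bail. I'll withdraw them straight back and check the spot for the lifter.

```bash

python3 -m pendant '[{"travel":[0.02,0,0],"rot":[0,0,0],"fingers":-1},{"travel":[0.06,0,0],"rot":[0,0,0],"fingers":-1},{"travel":[0.13,0,0],"rot":[0,0,0],"fingers":-1},{"travel":[0.21,0,0],"rot":[0,0,0],"fingers":-1},{"travel":[0.3,0,0],"rot":[0,0,0],"fingers":-1},{"travel":[0.4,0,0],"rot":[0,0,0],"fingers":-1},{"travel":[0.5,0,0],"rot":[0,0,0],"fingers":-1},{"travel":[0.6,0,0],"rot":[0,0,0],"fingers":-1},{"travel":[0.7,0,0],"rot":[0,0,0],"fingers":-1},{"travel":[0.8,0,0],"rot":[0,0,0],"fingers":-1}]'
python3 - <<'E'
from h import *
np.set_printoptions(precision=4,suppress=True)
for n in ("top","scene"):
    z=np.load(n+".npz");P=z["P"][z["d"]>0]
    for x,y in((.54,.14),(.55,.16),(.56,.18)):
        q=P[(abs(P[:,0]-x)<.06)&(P[:,1]>y-.06)&(P[:,1]<y+.09)]; print(n,x,y,len(q),np.sort(q[:,2])[-8:])
to(.55,.155,.2008,np.radians(80.5))
E
```

```text
clock: 21.4
tcp_pos: [0.4016, 0.1398, 0.2009]
orientation: [0.0, -0.645, 0.764, -0.0]
wrist_force: [-0.4, 0.6, -3.0]
finger_gap: 0.0232
grip_force: 68.9
top 0.54 0.14 2018 [0.0105 0.0105 0.0108 0.011  0.0113 0.0114 0.0129 0.0183]
top 0.55 0.16 2011 [0.0105 0.0105 0.0108 0.0108 0.011  0.0114 0.0129 0.0225]
top 0.56 0.18 2005 [0.0108 0.0108 0.011  0.0114 0.0121 0.0129 0.0129 0.0144]
scene 0.54 0.14 348 [0.004  0.0041 0.0043 0.0052 0.0069 0.011  0.0178 0.0201]
scene 0.55 0.16 292 [0.0032 0.0032 0.0038 0.0039 0.0041 0.0043 0.0111 0.0175]
scene 0.56 0.18 359 [0.003  0.003  0.0032 0.0032 0.0032 0.0034 0.0038 0.005 ]
clock 21.4 tcp [0.4016 0.1398 0.2009] gap 0.023186537060768165 F [-0.4079  0.6126 -2.9513] grip 68.94489169120789
travel [-0.3326 -1.1979  0.0013] rot [-0.0002  0.0001 -0.0027]
```

```bash

python3 -m pendant '[{"travel":[0.01,-0.05,0],"rot":[0,0,0],"fingers":-1},{"travel":[0.01,-0.2,0],"rot":[0,0,0],"fingers":-1},{"travel":[0.01,-0.4,0],"rot":[0,0,0],"fingers":-1},{"travel":[0.01,-0.6,0],"rot":[0,0,0],"fingers":-1},{"travel":[0,-0.8,0],"rot":[0,0,0],"fingers":-1}]'
python3 -m pendant '[{"travel":[-0.1,-0.15,0],"rot":[0,0,0],"fingers":-1},{"travel":[-0.25,-0.3,0],"rot":[0,0,0],"fingers":-1},{"travel":[-0.4,-0.4,0],"rot":[0,0,0],"fingers":-1},{"travel":[-0.5,-0.44,0],"rot":[0,0,0],"fingers":-1},{"travel":[-0.545,-0.445,0],"rot":[0,0,0],"fingers":-1},{"travel":[-0.545,-0.445,0],"rot":[0,0,0],"fingers":-1}]'
python3 -m pendant '[{"travel":[0,0,0.05],"rot":[0,0,0],"fingers":-1},{"travel":[0,0,0.15],"rot":[0,0,0],"fingers":-1},{"travel":[0,0,0.28],"rot":[0,0,0],"fingers":-1},{"travel":[0,0,0.42],"rot":[0,0,0],"fingers":-1},{"travel":[0,0,0.56],"rot":[0,0,0],"fingers":-1},{"travel":[0,0,0.68],"rot":[0,0,0],"fingers":-1},{"travel":[0,0,0.77],"rot":[0,0,0],"fingers":-1},{"travel":[0,0,0.83],"rot":[0,0,0],"fingers":-1},{"travel":[0,0,0.86],"rot":[0,0,0],"fingers":-1},{"travel":[0,0,0.87],"rot":[0,0,0],"fingers":-1}]'
python3 -m pendant '[{"travel":[0,0,0],"rot":[0,0,0],"fingers":-1},{"travel":[0,0,0.006],"rot":[0,0,0],"fingers":-1},{"travel":[0,0,0.012],"rot":[0,0,0],"fingers":-1},{"travel":[0,0,0.018],"rot":[0,0,0],"fingers":-1},{"travel":[0,0,0.024],"rot":[0,0,0],"fingers":-1},{"travel":[0,0,0.028],"rot":[0,0,0],"fingers":-1},{"travel":[0,0,0.028],"rot":[0,0,0],"fingers":-1}]'
```

```text
clock: 21.9
tcp_pos: [0.4979, 0.1244, 0.2008]
orientation: [0.0, -0.645, 0.764, -0.0]
wrist_force: [0.8, 0.2, -1.7]
finger_gap: 0.0232
grip_force: 69.2
clock: 22.5
tcp_pos: [0.5596, 0.1807, 0.2005]
orientation: [-0.0, -0.646, 0.764, 0.0]
wrist_force: [-1.4, -0.0, -3.3]
finger_gap: 0.0231
grip_force: 69.1
clock: 23.5
tcp_pos: [0.56, 0.1802, 0.0963]
orientation: [0.0, -0.645, 0.764, 0.0]
wrist_force: [-0.5, 0.0, -1.8]
finger_gap: 0.0233
grip_force: 69.1
clock: 24.2
tcp_pos: [0.56, 0.1803, 0.093]
orientation: [-0.0, -0.645, 0.764, 0.0]
wrist_force: [-0.2, -2.2, -2.4]
finger_gap: 0.023
grip_force: 69.1
```

```bash

python3 -m pendant '[{"travel":[0,0,0.004],"rot":[0,0,0],"fingers":-1},{"travel":[0,0,0.008],"rot":[0,0,0],"fingers":-1},{"travel":[0,0,0.012],"rot":[0,0,0],"fingers":-1},{"travel":[0,0,0.012],"rot":[0,0,0],"fingers":-1}]'
python3 -m pendant '[{"travel":[0,0,0.003],"rot":[0,0,0],"fingers":-1},{"travel":[0,0,0.005],"rot":[0,0,0],"fingers":-1},{"travel":[0,0,0.005],"rot":[0,0,0],"fingers":-1}]'
```

```text
clock: 24.6
tcp_pos: [0.56, 0.1802, 0.0916]
orientation: [-0.0, -0.645, 0.764, 0.0]
wrist_force: [-0.2, 0.0, -2.7]
finger_gap: 0.0231
grip_force: 69.1
clock: 24.9
tcp_pos: [0.5601, 0.1802, 0.0913]
orientation: [0.0, -0.645, 0.764, -0.0]
wrist_force: [-0.8, -0.2, 0.0]
finger_gap: 0.0232
grip_force: 69.4
```

The wrist force has risen from −2.7 to 0, so the lifter now stands on the table. I'll open the fingers gently and rise.

```bash

python3 -m pendant '[{"travel":[0,0,0.003],"rot":[0,0,0],"fingers":-0.4},{"travel":[0,0,0.003],"rot":[0,0,0],"fingers":-0.3},{"travel":[0,0,0.003],"rot":[0,0,0],"fingers":-0.2},{"travel":[0,0,0.003],"rot":[0,0,0],"fingers":0},{"travel":[0,0,0.003],"rot":[0,0,0],"fingers":0.3},{"travel":[0,0,0.003],"rot":[0,0,0],"fingers":0.6},{"travel":[0,0,0.003],"rot":[0,0,0],"fingers":1},{"travel":[0,0,0.003],"rot":[0,0,0],"fingers":1},{"travel":[0,0,0.003],"rot":[0,0,0],"fingers":1},{"travel":[0,0,0.003],"rot":[0,0,0],"fingers":1}]' 20
python3 -m pendant '[{"travel":[0,0,-0.05],"rot":[0,0,0],"fingers":1},{"travel":[0,0,-0.15],"rot":[0,0,0],"fingers":1},{"travel":[0,0,-0.3],"rot":[0,0,0],"fingers":1},{"travel":[0,0,-0.5],"rot":[0,0,0],"fingers":1},{"travel":[0,0,-0.7],"rot":[0,0,0],"fingers":1},{"travel":[0,0,-0.9],"rot":[0,0,0],"fingers":1},{"travel":[0,0,-1],"rot":[0,0,0],"fingers":1},{"travel":[0,0,-1],"rot":[0,0,0],"fingers":1}]'
python3 - <<'E'
from h import *
im,d=env.read_camera("scene"); P=cloud("scene",d)[d>0]
for n,c,z in(("rim",(.424,.27),.0855),("handle",(.56,.18),.125)):
    r=P[(np.hypot(P[:,0]-c[0],P[:,1]-c[1])<.06)&(abs(P[:,2]-z)<.003)]; print(n,cv2.minAreaRect((r[:,:2]*1000).astype(np.float32)))
cv2.imwrite("pics/scene7.png",im)
E
```

```text
clock: 25.9
tcp_pos: [0.5601, 0.1803, 0.0907]
orientation: [0.0, -0.645, 0.764, 0.0]
wrist_force: [0.9, -0.2, 0.2]
finger_gap: 0.0857
grip_force: 0.0
clock: 26.7
tcp_pos: [0.5614, 0.1805, 0.2134]
orientation: [0.002, -0.645, 0.764, -0.001]
wrist_force: [-0.1, -0.2, -0.5]
finger_gap: 0.0855
grip_force: 0.0
rim ((422.3186340332031, 271.1248474121094), (81.72048950195312, 87.5406494140625), 15.006754875183105)
handle ((560.2302856445312, 177.25497436523438), (25.047264099121094, 23.344985961914062), 64.71270751953125)
```

View pics/scene7.png

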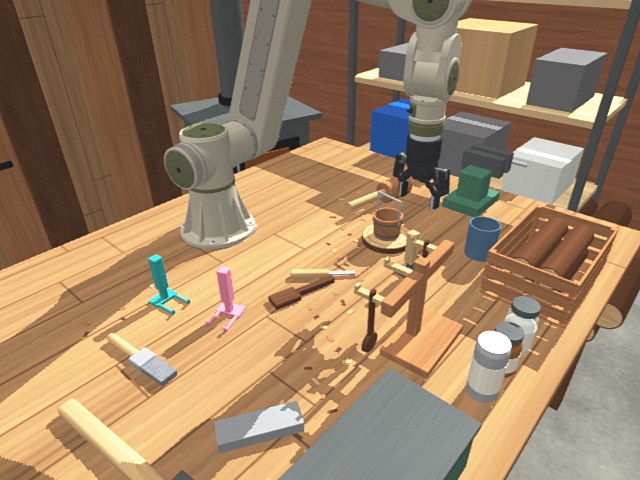

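The pail stands upright on the slice at (387,225). The lifter stands free at (412,245), and the gripper is clear above it. The other things are unmoved, so I'll hand in.

```bash
python3 -m pendant '[{"travel":[0,0,0],"rot":[0,0,0],"fingers":1},{"travel":[0,0,0],"rot":[0,0,0],"fingers":1},{"travel":[0,0,0],"rot":[0,0,0],"fingers":1}]'; python3 -c "
from workcell import env
print(env.hand_in())"
```

```text
clock: 27.05
tcp_pos: [0.5594, 0.1802, 0.2094]
orientation: [-0.001, -0.645, 0.764, 0.001]
wrist_force: [-0.9, -0.3, 1.0]
finger_gap: 0.0855
grip_force: 0.0
the job is handed in; nothing more can be done
None
```

The job is handed in at about 27 s of robot time (the result was not reported back): the pail is upright on the log slice, the lifter stands free on the table clear of it, and I saw nothing else moved.

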